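# Shut the beam and draw out the sample tray

## Task

Bring the sample out of the laser station with the fingertips alone. First push the beam shutter's post fully along its track, away from the robot, so that it is shut; only then hook a fingertip behind the upright lip of the tray that carries the round sample disc and draw that tray out towards the robot along its rail, all the way to its stop. Do not pinch the lip or push on its front, do not touch the sample or let it leave its pocket, and leave the empty tray home and everything else standing where it is.

Things in the scene. Friction and masses are not known exactly. Their poses are not given: they have to be found in the camera images.
- loader_a: loader holding the sample: fixed black base 320 x 110 x 12 mm with an aluminium rail along each long side (tops 24 mm high) and a fixed bridge over its far part. Origin on the table under the rear face of the tray's lip when home; x runs along the rails from lip to bridge (about away from the robot, turned up to 0.15 rad); the tray draws out along -x, z up
- tray_a (a joint): how far loader_a's tray is drawn out towards the robot: 0 m home, 0.12 m at its stop. Stays where left; about 2.5 N of rail friction plus light damping. Over the rails, 165 mm behind the home lip, stands a fixed black bridge: beam 18 mm along x, 136 mm along y, underside 48 and top 62 mm above the table, with an 18 mm high barrel on top
- lip_a (a point): middle of the top edge of the lip's rear (+x) face, 58 mm above the table; moves with the tray, axes as loader_a. The upright lip at the tray's near end is 76 mm wide (y), 9 mm thick (towards -x, its front a thin grey skin) and rises 34 mm above the flat tray deck (80 mm wide, 24 mm above the table). Behind it the deck is free for 80 mm, up to the 4 mm high edges of the sample's pocket
- sample: round sample disc, 54 mm across, 10 mm high, a black frame with a bright metallic top, lying loose in a shallow pocket of loader_a's tray, 115 mm behind the rear face of the lip; origin under its centre
- pocket_a (a point): centre of the sample's pocket in loader_a's tray, at deck height (24 mm); moves with the tray
- loader_b: the other loader, same build, size and axes as loader_a, its tray empty. Which loader stands left and which right varies; the sample tells them apart
- tray_b (a joint): how far the empty tray is drawn out: starts at 0 m (home), must stay there
- lip_b (a point): as lip_a, on the empty tray
- laser: fixed laser head with beam shutter, at the right. Origin on the table under the shutter's post when wide open. x runs along the shutter's track (about away from the robot, turned up to 0.2 rad), z up. Grey track block 42 mm wide, 30 mm high, x = -50 to 110 mm; the red laser housing (top 92 mm high) begins 90 mm to the right of the track's middle (y = -90 mm)
- shutter (a joint): position of the shutter along its track: 0 m wide open, 0.06 m fully shut (vane before the snout), pushed along the laser's +x. Starts between 0 and 0.02 m; stays where left; about 2 N of friction plus light damping
- shutter_post (a point): centre of the top of the shutter's square upright post, 16 x 16 mm, top 95 mm above the table, free-standing from 33 mm up; moves with the shutter, axes as the laser. The vane hangs 18 to 28 mm to its right (-y), up to 74 mm high, and is 40 mm long along x
- mirror: loose mirror mount on a round foot, 36 mm across, 74 mm high, between laser and loaders; origin under its centre
- lens_tube: loose upright black lens tube, 29 mm across, 36 mm high, between the loaders; origin under its centre
- driver: screwdriver lying near the robot, 160 mm long; origin under it
- wash_bottle: white bottle, 60 mm across, 150 mm high, at the left; origin under its centre
- screw_box: grey open divided box, 90 x 70 x 30 mm, at the left; origin under its centre
- optic_jar: small clear jar, 40 mm across, 45 mm high, beyond the mirror; origin under its centre
- post: steel post standing upright, 25 mm across, 75 mm high, at the far left; origin under its centre
Mind the look-alikes: they are no part of the job. Of the things like the sample, leave any that is red; of the rest the smaller one is meant.

How it is judged:
By the outcome, as a careful person would: the job done as asked, in the order asked, and still so for the second after the job is handed in, with the robot touching nothing.
It also fails if it takes over 51 s, if anything falls off the work surface, if the arm or the gripper's body presses on something with over 40 N, if the wrist force passes 120 N, or if a joint passes its speed limit or range.

## Robot

A 7-joint arm with a two-finger parallel gripper is mounted at the origin on the work surface. World frame = base frame: x ahead of the robot, y to its left, z up, the work surface at z = 0. Lengths are in m, angles in degrees, forces in N, time in s.
With the tool pointing down it reaches from about 0.425 to 0.875 m from the base axis. Payload 4.7 kg.
Tool frame: the origin (TCP) lies at the very end of the fingers, on their centre line; the grasp point (between the pads) lies env.grip_point_offset behind it (env.grip_point_offset is the distance from the TCP to the grasp point, in m); z points along the fingers, y is the direction in which the jaws open and shut (so a half turn about z gives the same grasp; the last joint's range is limited). The gripper opens to 87 mm and grips with 3 to 60 N. Pads are 19 mm wide; open, the fingers measure 117 mm over their backs; the gripper's body (75 mm by 190 mm) begins 51 mm behind the grasp point.
Start: joints at [63.948, 18.392, -4.016, 83.108, 1.295, 78.541, -3.26], TCP at [0.294, -0.58, 0.223] pointing down, gripper open.
Joint ranges: [-163.93, 163.93], [-17.29, 119.83], [-79.2, 71.16], [3.27, 140.29], [-89.18, 269.18], [5.43, 117.66], [-154.24, 154.24]. Speed limits (degrees/s): [147.25, 147.25, 180, 180, 180, 180, 180].

## Interface

Orientations are given as [roll, pitch, yaw] about the fixed x, y, z axes, in that order (R = Rz(yaw) Ry(pitch) Rx(roll)).
In Python, from cell import env gives the robot as it stands.
- The arm moves only by the tool send_rows, never from a script. Its argument "plan" is a list of rows, each a list of 7 numbers: the finger opening in mm, from 0 to 87, then the shift along the tool's x, y, z in mm, then the turn, a rotation vector about the tool's x, y, z in rad. A call has 1 to 12 rows; each row shifts and turns the commanded pose from where the row before left it, along the tool's axes as they then stand; what a row does not reach is not made up. A row lasts 1/10 s, in which the tool goes at most 50 mm and 8.59 degrees, less where a joint would pass 70% of its speed; a pose out of reach is approached as far as the arm can. A call is refused whole if a number of a shift passes 50 or a number of a turn 0.15, either way. A call with a gripper value outside its range is refused whole. The fingers move at their own pace and stop on an object; "grip_force" is the grip in N (left out, the last holds). Time passes only in rows, so rows that do not move let the fingers close. It gives the time, the measured TCP pose, the force and the opening at its end, in the units of the state.
- env.get_obs(): the state, without advancing time (a new reading comes with each control period).
- env.read_camera(name): name is "side" or "top" or "wrist"; returns the picture (384x512x3 uint8, red, green, blue); there is no depth.
- env.get_calibration(name): a dict with "fx", "fy", "cx", "cy" (pixels), "extrinsics" (4x4, takes a point from camera to world coordinates). Camera axes: x right, y down, z forward; pixel columns grow to the right and rows downward; lengths in m; the calibration is good to about 2 mm. The wrist camera is an equidistant fisheye: a pixel r from the principal point sees the ray r / f radians off the axis. A picture is of the moment at which its call begins: read the wrist's pose just before it. get_calibration takes no time and is no camera call; for the wrist camera it gives the pose at the moment of the call.
- env.sign_off(): hands the job in, once; it reports no verdict.
Trained networks look in the newest picture that a camera, given by its name, has taken for a name from the list of things; names that differ only in an ending like _2 or _b are one class to them, and where a whole thing is asked for, a point or a joint stands for the part that bears it (a point fixed in the world has none). Each returns a list of dicts, best first, with "confidence" (0 to 1); they miss things now and then, are a little off and sometimes report something else, mostly with a low value. They report only what shows in the picture. A call takes as long as a camera call. They do not tell look-alikes from the thing itself.
- env.regions_of(camera, query): "region" (384x512 bool, what is visible of it) and "rect" ([left, top, right, bottom] in pixels, round what is visible of it).
The state is a dict: "time_s": time; "qpos": joint angles; "joint_velocities": joint speeds; "effort": joint torques, N m; "tool_pos": TCP position; "tool_rot": TCP orientation; "force": force on the tool from outside, world axes, zero at the start; "wrist_torque": the same for the moment, N m; "grip_width": finger opening in m.
Only numpy, scipy, OpenCV 4.12 (cv2) and the standard library are available. Lean on these libraries where they do the work, as an engineer would, in place of code of your own. Each camera call takes 0.05 s, during which the arm holds its last target. There are 200 camera calls.

## Working session

There is one attempt and no reset: what is moved stays moved. The work goes in short steps, Python scripts to look and compute and a tool call to move; the robot and the scene stay as the last step left them, time stands still between calls to the robot, and variables do not carry over. Pictures are saved under pics/ and viewed, about 8 in all and at most 12, crops included, and the job is handed in when it is done.

Besides the shell and the picture viewer there is one more tool, called after "Call:" as name(argument=value, ...) on one line, values as JSON. send_rows: Moves the arm, as the interface text tells. Its arguments: {"type":"object","properties":{"plan":{"type":"array"},"grip_force":{"type":"number"}},"required":["plan"]}

```bash
mkdir -p pics; python3 - <<'E'
from cell import env
import cv2, numpy as np
o=env.get_obs();print(o['time_s'],o['tool_pos'],o['tool_rot'],o['grip_width'],env.grip_point_offset)
a=env.read_camera('top');b=env.read_camera('side')
cv2.imwrite('pics/t1.png',cv2.resize(a[...,::-1],(800,600)));cv2.imwrite('pics/s1.png',cv2.resize(b[...,::-1],(800,600)))
np.save('top.npy',a);np.save('side.npy',b)
for c in('top','side'):
  k=env.get_calibration(c);print(c,k['fx'],k['fy'],k['cx'],k['cy'],np.round(k['extrinsics'],4).tolist())
  for q in['sample','lip_a','shutter_post','laser','mirror','lens_tube','loader_a']:
    for r in env.regions_of(c,q)[:4]:
      m=np.argwhere(r['region']).mean(0)[::-1];print(c,q,round(r['confidence'],2),r['rect'],m.round(1),r['region'].sum())
E
```

```text
0.0 [ 0.29338167 -0.57940068  0.22143851] [-1.79889805e+02  4.73121984e-03  2.68613626e+01] 0.08693039867652534 0.0187
top 483.55469803093456 483.55469803093456 260.82651989226184 197.37864910654343 [[-0.0225, -0.9861, 0.1649, 0.383], [-0.9997, 0.0235, 0.0043, 0.0593], [-0.0082, -0.1648, -0.9863, 1.4602], [0.0, 0.0, 0.0, 1.0]]
top sample 0.87 [344.0, 147.0, 362.1, 166.2] [355.1 153.7] 336
top sample 0.72 [310.8, 116.8, 337.2, 145.3] [322.8 129.6] 473
top sample 0.51 [273.1, 146.6, 288.7, 164.9] [280.7 154.8] 264
top lip_a 0.72 [263.8, 137.3, 298.3, 196.7] [281.5 170.2] 1230
top shutter_post 0.56 [391.5, 223.3, 406.1, 236.9] [400.2 229.6] 152
top laser 0.9 [382.9, 180.9, 499.8, 259.4] [443.8 219.4] 7746
top mirror 0.64 [186.3, 145.4, 212.7, 207.2] [199.1 175.7] 1441
top mirror 0.56 [328.6, 221.1, 346.9, 234.1] [336.1 227.8] 151
top loader_a 0.92 [177.6, 138.1, 224.0, 240.4] [198.7 187.5] 3928
top loader_a 0.82 [259.7, 129.7, 306.1, 230.9] [282.7 181.7] 3502
side 364.6599625493891 364.6599625493891 255.88168151983228 191.75778129870218 [[0.9902, -0.0935, 0.1037, 0.5299], [-0.1395, -0.6
[... 161 characters left out ...]
 [347.1, 252.3, 386.0, 284.0] [367.7 265.2] 979
side sample 0.77 [304.0, 206.6, 324.4, 226.0] [315.  216.4] 377
side lip_a 0.96 [244.8, 139.0, 306.7, 172.1] [272.5 155.2] 1218
side lip_a 0.65 [261.1, 201.7, 339.9, 242.4] [296.1 221.8] 1840
side lip_a 0.16 [213.0, 354.1, 238.5, 384.0] [224.4 370.4] 372
side shutter_post 0.9 [213.3, 353.9, 236.2, 384.0] [224.3 370.7] 370
side laser 0.69 [191.0, 354.6, 282.6, 384.0] [240.6 371.6] 2268
side mirror 0.86 [217.6, 265.4, 233.7, 304.8] [224.6 286.2] 478
side lens_tube 0.44 [190.2, 183.4, 201.7, 199.1] [196.9 193.3] 173
side loader_a 0.83 [213.4, 185.1, 356.5, 256.6] [281.4 226.3] 5553
side loader_a 0.66 [205.0, 129.6, 316.5, 178.2] [261.9 158.4] 3535
```

View pics/t1.png

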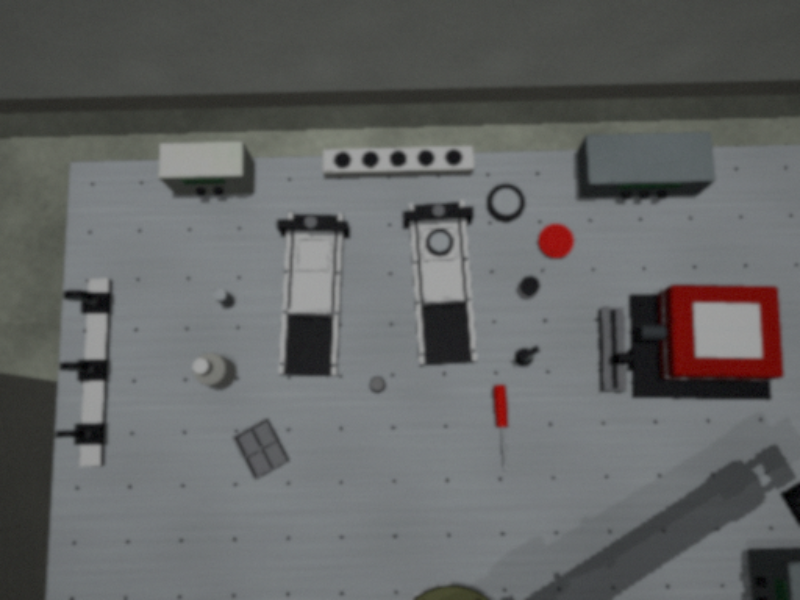

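View pics/s1.png

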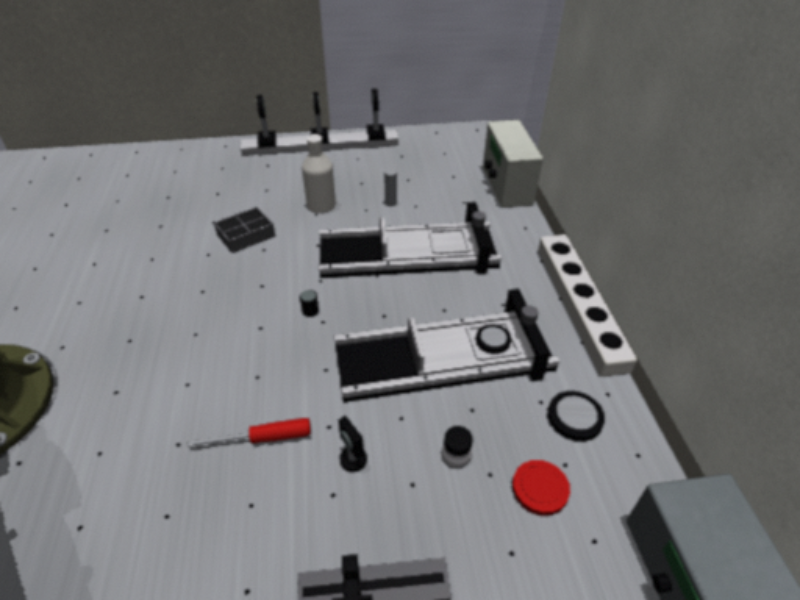

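The sample, a bright disc at about (440,242), sits in the right-hand loader. Its lip is near (445,303). The shutter post is at about (620,358) and the mirror at (525,356). I'll take one enlarged crop to measure the axes.

```bash
cat > h.py <<'E'
import numpy as np
from cell import env
def ray(cam,u,v,k=None):
    k=k or env.get_calibration(cam);T=np.array(k['extrinsics'])
    x,y=(u-k['cx'])/k['fx'],(v-k['cy'])/k['fy']
    if cam=='wrist':
        r=np.hypot(x,y)+1e-12;d=np.array([np.sin(r)*x/r,np.sin(r)*y/r,np.cos(r)])
    else: d=np.array([x,y,1])
    return T[:3,3],T[:3,:3]@d
def at(cam,u,v,z,k=None):
    o,d=ray(cam,u,v,k);return o+d*(z-o[2])/d[2]
def proj(cam,p,k=None):
    k=k or env.get_calibration(cam);T=np.linalg.inv(np.array(k['extrinsics']));q=T[:3,:3]@np.array(p)+T[:3,3]
    if cam=='wrist':
        s=np.hypot(q[0],q[1]);t=np.arctan2(s,q[2])/s;return k['fx']*q[0]*t+k['cx'],k['fy']*q[1]*t+k['cy']
    return k['fx']*q[0]/q[2]+k['cx'],k['fy']*q[1]/q[2]+k['cy']
E
python3 - <<'E'
from h import *
import cv2
a=np.load('top.npy')[...,::-1]
f=lambda x0,y0,w,h:cv2.resize(a[y0:y0+h,x0:x0+w],None,fx=5,fy=5,interpolation=cv2.INTER_CUBIC)
cv2.imwrite('pics/c1.png',np.hstack([f(252,125,60,115),f(375,170,90,115)]))
print(at('top',400,230,.095),'mirror',at('side',225,300,.0),at('top',336,229,.02))
for n,q,z in(('sample','side',.034),):
  for u,v in((315,216),(281,155)):print(at('side' if u>300 else 'top',u,v,.034))
E
```

```text
[ 0.50855078 -0.32551894  0.095     ] mirror [ 0.52405258 -0.16756019  0.        ] [ 0.52286786 -0.15643409  0.02      ]
[7.49968954e-01 3.05412739e-04 3.40000000e-02]
[0.75034353 0.00144502 0.034     ]
```

View pics/c1.png

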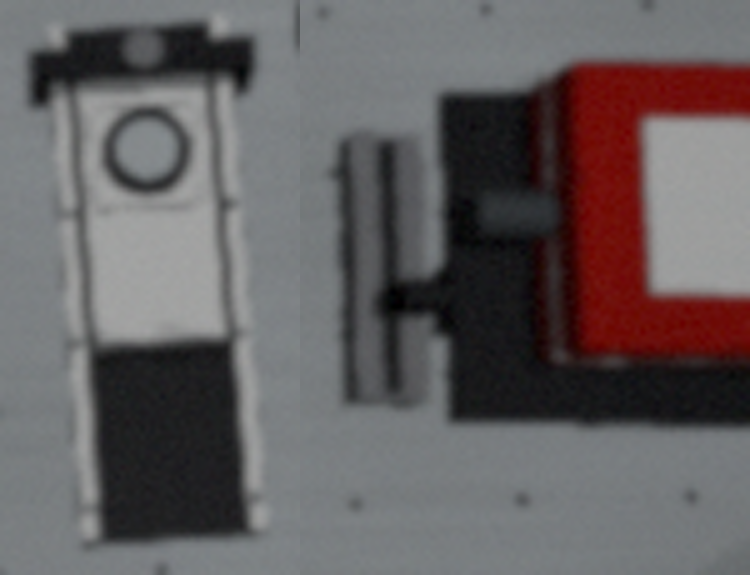

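The crop shows the rails running from (174,534) to (138,28) and the track from (384,403) to (384,133). The post top is near (393,297), with the arm and vane to its right.

```bash
python3 - <<'E'
from h import *
A=lambda x,y,z:at('top',x/5+252,y/5+125,z)[:2]
B=lambda x,y,z:at('top',(x-300)/5+375,y/5+170,z)[:2]
nl,nr,fl,fr=[A(*p,.024) for p in((90,540),(258,528),(58,35),(217,20))]
d=(fl+fr-nl-nr)/2;print('rails',nl,nr,fl,fr,'yaw',np.arctan2(d[1],d[0]),np.linalg.norm(d))
lip=A(165,345,.03);s=A(147,150,.034);print('lip-ish',lip,'sample',s)
e=s-lip;print(np.arctan2(e[1],e[0]),np.linalg.norm(e))
c=[B(*p,.03) for p in((347,403),(425,405),(348,133),(420,133))];print('track',c)
d=(c[2]+c[3]-c[0]-c[1])/2;print('yaw',np.arctan2(d[1],d[0]),np.linalg.norm(d))
print('post',B(393,297,.095))
for p in((.62,-.03,.2),(.50,-.32,.2)):print()
E
```

```text
rails [0.51512545 0.04074031] [ 0.51995243 -0.05936228] [0.82711164 0.05247153] [ 0.83425037 -0.04573753] yaw 0.040464258228335666 0.3133986034837276
lip-ish [ 0.63070693 -0.00717981] sample [7.50313703e-01 2.32301107e-04]
0.06189151773425046 0.11983621542362652
track [array([ 0.45498695, -0.29388436]), array([ 0.45277004, -0.33952523]), array([ 0.61568976, -0.30485832]), array([ 0.6146641 , -0.34784745])]
yaw -0.05974397746200348 0.1615867255036159
post [ 0.51066753 -0.3076059 ]
```

Call:
send_rows(plan=[[0,34,-19,0,0,0,0],[0,34,-19,0,0,0,0],[0,34,-19,0,0,0,0],[0,34,-19,0,0,0,0],[0,34,-19,0,0,0,0],[0,34,-19,0,0,0,0],[0,34,-19,0,0,0,0],[0,34,-19,0,0,0,0]])

```text
time_s: 1.6
tool_pos: [0.4684, -0.32, 0.2228]
tool_rot: [180.0, -0.0, 26.9]
force: [0.0, 0.2, 0.3]
grip_width: 0.0312
```

Call:
send_rows(plan=[[0,0,0,0,0,0,-0.13],[0,0,0,0,0,0,-0.13],[0,0,0,0,0,0,-0.13],[0,0,0,0,0,0,-0.13],[0,0,0,0,0,0,-0.13],[0,0,0,0,0,0,-0.13],[0,0,0,0,0,0,-0.13],[0,0,0,0,0,0,-0.13],[0,0,0,0,0,0,0],[0,0,0,0,0,0,0]])

```text
time_s: 2.6
tool_pos: [0.4676, -0.3215, 0.2227]
tool_rot: [180.0, 0.0, 86.3]
force: [0.4, 0.3, 0.6]
grip_width: 0.0002
```

```bash
python3 - <<'E'
from h import *
import cv2
o=env.get_obs();print(o['time_s'],o['tool_pos'],o['tool_rot'],o['force'],o['grip_width'])
k=env.get_calibration('wrist');a=env.read_camera('wrist');np.savez('w1.npz',a=a,**k)
print(k)
for q in('shutter_post','laser','mirror'):
  for r in env.regions_of('wrist',q)[:3]:
    m=np.argwhere(r['region']).mean(0)[::-1];print(q,round(r['confidence'],2),r['rect'],m)
for p in((.51,-.32,.095),(.504,-.3195,.03)):print(proj('wrist',p,k))
cv2.imwrite('pics/w1.png',cv2.resize(a[...,::-1],(800,600)))
E
```

```text
2.6 [ 0.46761901 -0.32147258  0.22265391] [1.79991962e+02 1.18018276e-02 8.62667102e+01] [0.42026553 0.2843638  0.61047609] 0.00022101918573115957
{'fx': 297.3186396354542, 'fy': 297.3186396354542, 'cx': 253.55165295314737, 'cy': 192.31089762178198, 'extrinsics': array([[ 9.97809734e-01, -6.38568979e-02, -1.72636004e-02,
         4.72095626e-01],
       [-6.61469613e-02, -9.65409060e-01, -2.52210084e-01,
        -2.52900946e-01],
       [-5.61082650e-04,  2.52799611e-01, -9.67518497e-01,
         3.85245826e-01],
       [ 0.00000000e+00,  0.00000000e+00,  0.00000000e+00,
         1.00000000e+00]])}
shutter_post 0.68 [277.3, 164.9, 320.1, 205.8] [296.86571719 187.51169888]
laser 0.74 [238.9, 151.0, 403.7, 366.5] [322.199839   205.51851479]
mirror 0.61 [278.5, 7.9, 316.5, 52.9] [295.65468307  32.74550615]
(np.float64(295.70328578494633), np.float64(181.36481165129047))
(np.float64(283.49008305308985), np.float64(169.67744523371564))
```

View pics/w1.png

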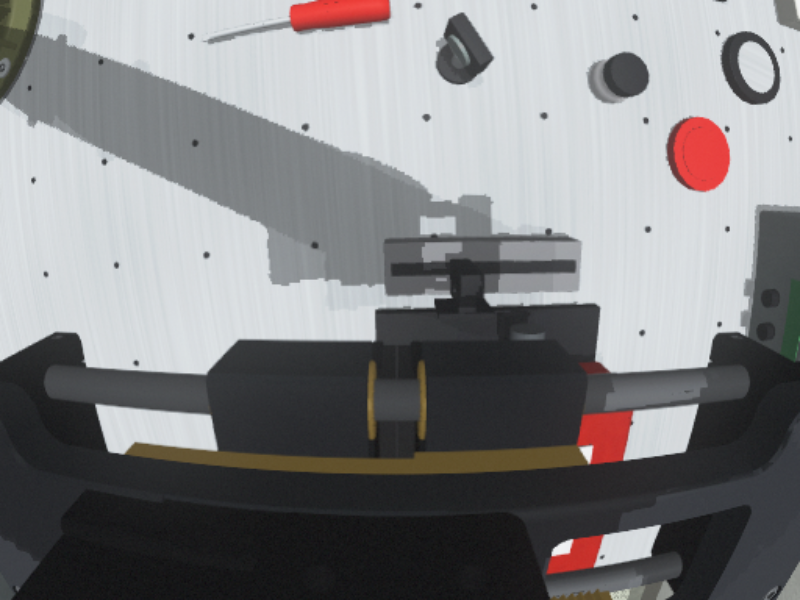

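The wrist view is sharp. The post rises from the slot at about (460,265) to a top at about (468,285), and I predicted (462,283). The track's corners are at (386,240), (580,240), (580,290) and (386,293). I'll zoom in on it.

```bash
python3 - <<'E'
import numpy as np,cv2
a=np.load('w1.npz')['a'][...,::-1]
c=a[145:220,235:385];c=np.clip(c.astype(float)*1.8,0,255).astype('uint8')
cv2.imwrite('pics/c2.png',cv2.resize(c,None,fx=5,fy=5,interpolation=cv2.INTER_CUBIC))
E
```

```text
(no output)
```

View pics/c2.png

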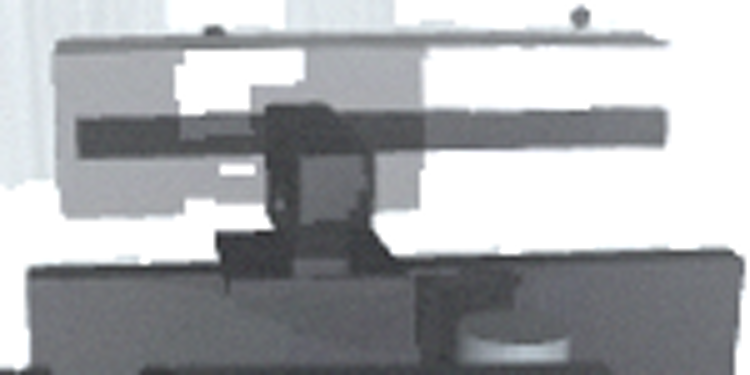

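```bash
python3 - <<'E'
from h import *
z=dict(np.load('w1.npz'));a=z.pop('a')
P=lambda x,y,h:at('wrist',235+x/5,145+y/5,h,z)[:2]
print('post',P(335,188,.095),[P(*p,.095).round(4).tolist() for p in((300,152),(370,152),(370,222),(300,222))])
s,e=P(78,138,.03),P(665,128,.03);d=e-s;print('slot',s,e,np.arctan2(d[1],d[0]),np.linalg.norm(d))
print(P(57,48,.03),P(65,216,.03),P(665,45,.03))
E
```

```text
post [ 0.5163931  -0.32167879] [[0.5095, -0.3138], [0.5238, -0.3147], [0.5235, -0.3292], [0.509, -0.3283]]
slot [ 0.46381465 -0.32055556] [ 0.61340257 -0.32656915] -0.04017935788660188 0.1497087457617891
[ 0.46027921 -0.29819767] [ 0.45928511 -0.33983668] [ 0.61321288 -0.3051675 ]
```

Call:
send_rows(plan=[[0,0,0,40,0,0,0],[0,0,0,40,0,0,0],[0,0,0,40,0,0,0],[0,0,0,37,0,0,0],[0,0,0,0,0,0,0],[0,0,9,0,0,0,0],[0,0,9,0,0,0,0],[0,0,9,0,0,0,0],[0,0,6,0,0,0,0],[0,0,6,0,0,0,0]])

```text
time_s: 3.8
tool_pos: [0.5074, -0.3243, 0.0667]
tool_rot: [180.0, 0.1, 86.4]
force: [-1.7, 0.3, 1.9]
grip_width: 0.0005
```

Call:
send_rows(plan=[[0,0,6,0,0,0,0],[0,0,6,0,0,0,0],[0,0,6,0,0,0,0],[0,0,6,0,0,0,0],[0,0,6,0,0,0,0],[0,0,4,0,0,0,0],[0,0,0,0,0,0,0]])

```text
time_s: 4.5
tool_pos: [0.5415, -0.3257, 0.0654]
tool_rot: [179.9, -0.0, 86.5]
force: [-0.3, 0.1, 0.0]
grip_width: 0.0005
```

Call:
send_rows(plan=[[0,0,3,0,0,0,0],[0,0,3,0,0,0,0],[0,0,0,0,0,0,0]])

```text
time_s: 4.8
tool_pos: [0.5467, -0.3261, 0.0653]
tool_rot: [180.0, -0.0, 86.5]
force: [-0.9, 0.3, -0.0]
grip_width: 0.0001
```

Call:
send_rows(plan=[[0,0,3,0,0,0,0],[0,0,0,0,0,0,0]])

```text
time_s: 5.0
tool_pos: [0.5491, -0.3263, 0.0653]
tool_rot: [-179.9, -0.0, 86.5]
force: [-2.0, 1.0, 1.5]
grip_width: 0.0006
```

Call:
send_rows(plan=[[0,0,3,0,0,0,0],[0,0,0,0,0,0,0]])

```text
time_s: 5.2
tool_pos: [0.5493, -0.3263, 0.0652]
tool_rot: [-179.6, -0.1, 86.4]
force: [-10.2, 3.5, 7.0]
grip_width: 0.0006
```

Call:
send_rows(plan=[[0,0,3,0,0,0,0],[0,0,0,0,0,0,0]])

```text
time_s: 5.4
tool_pos: [0.5494, -0.3263, 0.0652]
tool_rot: [-179.3, -0.1, 86.4]
force: [-17.9, 5.6, 11.9]
grip_width: 0.0004
```

Call:
send_rows(plan=[[0,0,-10,0,0,0,0],[0,0,-20,0,0,0,0],[0,0,0,-40,0,0,0],[0,0,0,-40,0,0,0],[0,0,0,-40,0,0,0],[0,0,0,-40,0,0,0],[0,0,0,0,0,0,0]])

```text
time_s: 6.1
tool_pos: [0.5295, -0.3269, 0.2331]
tool_rot: [179.3, 0.4, 86.4]
force: [0.9, -0.4, -0.0]
grip_width: 0.0003
```

Call:
send_rows(plan=[[0,35,15,0,0,0,0],[0,35,15,0,0,0,0],[0,35,15,0,0,0,0],[0,35,15,0,0,0,0],[0,35,15,0,0,0,0],[0,35,15,0,0,0,0],[0,35,15,0,0,0,0],[0,35,15,0,0,0,0],[0,0,0,0,0,0,0],[0,0,0,0,0,0,0]])

```text
time_s: 7.1
tool_pos: [0.6631, -0.0516, 0.2248]
tool_rot: [180.0, -0.0, 86.6]
force: [0.3, -0.9, 0.2]
grip_width: 0.0003
```

```bash
python3 - <<'E'
from h import *
import cv2
o=env.get_obs();print(o['time_s'],o['tool_pos'],o['tool_rot'],o['force'])
k=env.get_calibration('wrist');a=env.read_camera('wrist');np.savez('w2.npz',a=a,**k)
for q in('lip_a','sample'):
  for r in env.regions_of('wrist',q)[:3]:
    m=np.argwhere(r['region']).mean(0)[::-1];print(q,round(r['confidence'],2),r['rect'],m)
cv2.imwrite('pics/w2.png',cv2.resize(a[...,::-1],(800,600)))
E
```

```text
7.1 [ 0.66314266 -0.05161594  0.22481464] [ 1.79975251e+02 -1.64071071e-02  8.66016227e+01] [ 0.29556966 -0.92307293  0.15062072]
lip_a 0.56 [217.1, 91.3, 362.9, 172.3] [283.79516024 128.8119032 ]
sample 0.83 [304.5, 103.8, 350.3, 148.1] [325.40899654 125.38615917]
sample 0.71 [220.7, 91.2, 364.5, 174.6] [284.77025824 128.77483781]
```

View pics/w2.png

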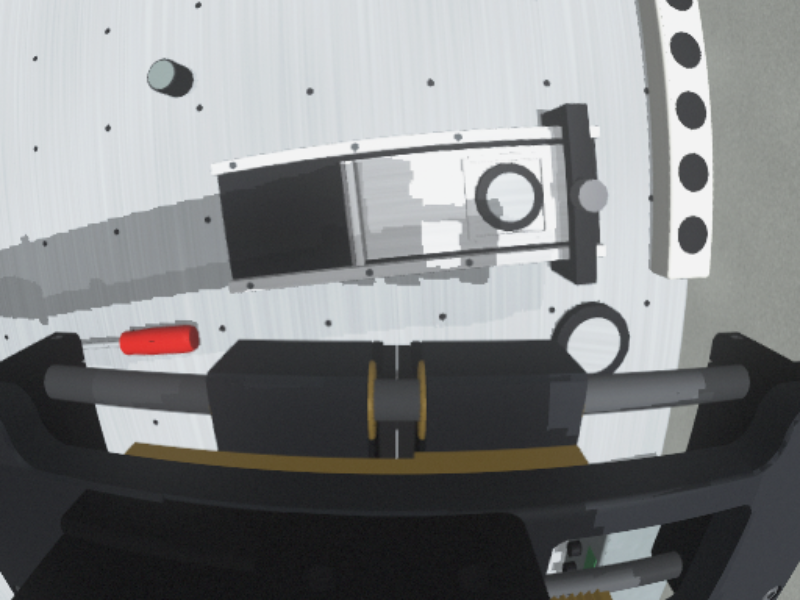

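The wrist view shows the sample at (508,197), seated in its pocket, and the lip as a bar from (347,160) to (358,265). I'll zoom in on the lip.

```bash
python3 - <<'E'
import numpy as np,cv2
a=np.load('w2.npz')['a'][...,::-1]
cv2.imwrite('pics/c3.png',cv2.resize(a[90:185,200:290],None,fx=6,fy=6,interpolation=cv2.INTER_CUBIC))
E
```

```text
(no output)
```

View pics/c3.png

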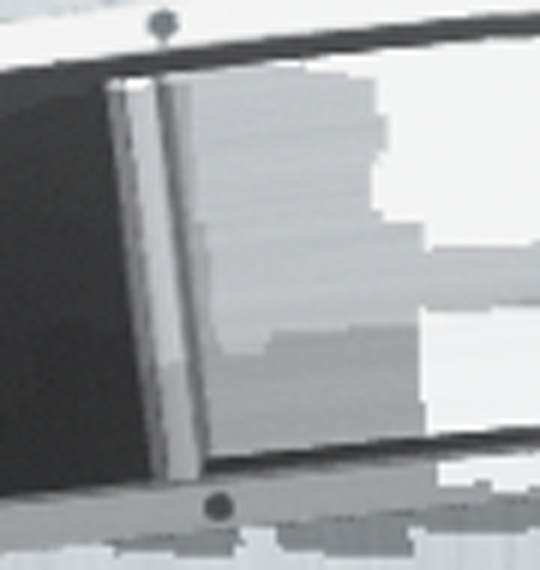

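```bash
python3 - <<'E'
from h import *
z=dict(np.load('w2.npz'));a=z.pop('a')
P=lambda x,y,h:at('wrist',200+x/6,90+y/6,h,z)[:2]
l,r=P(157,82,.058),P(203,478,.058);d=l-r;m=(l+r)/2
print(l,r,m,np.linalg.norm(d),'yaw',np.arctan2(-d[0],d[1]),'thick',P(108,85,.058),P(154,478,.058))
s=at('wrist',508*.64,197*.64,.034,z)[:2];e=s-m;print('sample',s,np.arctan2(e[1],e[0]),np.linalg.norm(e))
n=np.array([at('wrist',u*.64,v*.64,.024,z)[:2] for u,v in((213,168),(232,285),(562,127),(572,252))]);print(n)
E
```

```text
[0.63802742 0.03313024] [ 0.64133957 -0.04122994] [ 0.6396835  -0.00404985] 0.07443390339612901 yaw 0.0445125981396969 thick [0.62899467 0.03330706] [ 0.63211142 -0.04063417]
sample [0.75239196 0.00181204] 0.051962468301132006 0.11286079810059052
[[ 0.51937995  0.04241017]
 [ 0.52505509 -0.05608893]
 [ 0.80300065  0.05795103]
 [ 0.80938865 -0.04506457]]
```

Call:
send_rows(plan=[[0,0,0,0,0,0,-0.107],[0,24,4.5,0,0,0,0],[0,24,4.5,0,0,0,0],[0,0,0,0,0,0,0],[0,0,0,40,0,0,0],[0,0,0,40,0,0,0],[0,0,0,40,0,0,0],[0,0,0,0,0,0,0],[0,0,0,0,0,0,0]])

```text
time_s: 8.15
tool_pos: [0.6693, -0.0064, 0.1058]
tool_rot: [-180.0, 0.0, 92.5]
force: [0.8, -0.3, 1.0]
grip_width: 0.0006
```

Call:
send_rows(plan=[[0,3,0,25,0,0,0],[0,0,0,25,0,0,0],[0,0,0,12,0,0,0],[0,0,0,8,0,0,0],[0,0,0,0,0,0,0],[0,0,0,0,0,0,0]])

```text
time_s: 8.75
tool_pos: [0.6704, -0.0017, 0.0371]
tool_rot: [179.9, 0.0, 92.6]
force: [-0.2, -0.8, -0.3]
grip_width: 0.0006
```

Call:
send_rows(plan=[[0,0,-5,0,0,0,0],[0,0,-5,0,0,0,0],[0,0,-4,0,0,0,0],[0,0,-4,0,0,0,0],[0,0,-4,0,0,0,0],[0,0,-4,0,0,0,0],[0,0,-4,0,0,0,0]])

```text
time_s: 9.45
tool_pos: [0.6398, -0.003, 0.0358]
tool_rot: [179.9, 0.0, 92.6]
force: [2.4, 0.9, -1.4]
grip_width: 0.0005
```

Call:
send_rows(plan=[[0,0,-4,0,0,0,0],[0,0,-4,0,0,0,0],[0,0,-4,0,0,0,0],[0,0,-4,0,0,0,0],[0,0,-4,0,0,0,0],[0,0,-4,0,0,0,0],[0,0,-4,0,0,0,0],[0,0,-4,0,0,0,0],[0,0,-4,0,0,0,0],[0,0,-4,0,0,0,0],[0,0,-4,0,0,0,0],[0,0,-4,0,0,0,0]])

```text
time_s: 10.65
tool_pos: [0.5912, -0.0052, 0.0356]
tool_rot: [180.0, 0.0, 92.6]
force: [2.3, 0.1, 1.6]
grip_width: 0.0002
```

Call:
send_rows(plan=[[0,0,-4,0,0,0,0],[0,0,-4,0,0,0,0],[0,0,-4,0,0,0,0],[0,0,-4,0,0,0,0],[0,0,-4,0,0,0,0],[0,0,-4,0,0,0,0],[0,0,-4,0,0,0,0],[0,0,-4,0,0,0,0],[0,0,-4,0,0,0,0],[0,0,-4,0,0,0,0],[0,0,-4,0,0,0,0],[0,0,0,0,0,0,0]])

```text
time_s: 11.85
tool_pos: [0.5464, -0.0072, 0.0353]
tool_rot: [-179.9, 0.0, 92.6]
force: [1.0, -0.0, 1.9]
grip_width: 0.0007
```

Call:
send_rows(plan=[[0,0,-2,0,0,0,0],[0,0,-2,0,0,0,0],[0,0,-2,0,0,0,0],[0,0,-2,0,0,0,0],[0,0,0,0,0,0,0]])

```text
time_s: 12.35
tool_pos: [0.5388, -0.0075, 0.0353]
tool_rot: [-179.9, 0.0, 92.6]
force: [1.4, 1.4, 0.8]
grip_width: 0.0003
```

Call:
send_rows(plan=[[0,0,-2,0,0,0,0],[0,0,-2,0,0,0,0],[0,0,0,0,0,0,0]])

```text
time_s: 12.65
tool_pos: [0.5349, -0.0077, 0.0354]
tool_rot: [-180.0, 0.0, 92.6]
force: [1.6, 0.5, -0.2]
grip_width: 0.0002
```

Call:
send_rows(plan=[[0,0,-2,0,0,0,0],[0,0,0,0,0,0,0]])

```text
time_s: 12.85
tool_pos: [0.533, -0.0077, 0.0354]
tool_rot: [-180.0, 0.0, 92.6]
force: [1.9, 0.4, -0.3]
grip_width: 0.0005
```

Call:
send_rows(plan=[[0,0,-2,0,0,0,0],[0,0,0,0,0,0,0]])

```text
time_s: 13.05
tool_pos: [0.5311, -0.0078, 0.0354]
tool_rot: [-180.0, 0.0, 92.6]
force: [1.6, -0.2, -1.0]
grip_width: 0.0006
```

Call:
send_rows(plan=[[0,0,-2,0,0,0,0],[0,0,0,0,0,0,0]])

```text
time_s: 13.25
tool_pos: [0.5291, -0.0079, 0.0355]
tool_rot: [-180.0, 0.0, 92.6]
force: [2.0, 0.5, -0.9]
grip_width: 0.0005
```

Call:
send_rows(plan=[[0,0,-2,0,0,0,0],[0,0,0,0,0,0,0]])

```text
time_s: 13.45
tool_pos: [0.5289, -0.0079, 0.0359]
tool_rot: [179.8, -0.0, 92.6]
force: [6.3, 1.0, -3.2]
grip_width: 0.0006
```

Call:
send_rows(plan=[[0,0,-3,0,0,0,0],[0,0,0,0,0,0,0],[0,0,0,0,0,0,0]])

```text
time_s: 13.75
tool_pos: [0.5287, -0.0079, 0.0366]
tool_rot: [179.5, -0.0, 92.6]
force: [11.3, 1.0, -5.9]
grip_width: 0.0006
```

Call:
send_rows(plan=[[0,0,8,0,0,0,0],[0,0,9,0,0,0,0],[0,0,9,0,0,0,0],[0,0,0,0,0,0,0],[0,0,0,-35,0,0,0],[0,0,0,-40,0,0,0],[0,0,0,-40,0,0,0],[0,0,0,-40,0,0,0],[0,0,0,-35,0,0,0],[0,0,0,0,0,0,0]])

```text
time_s: 14.75
tool_pos: [0.5531, -0.0065, 0.231]
tool_rot: [179.5, 0.1, 92.6]
force: [0.4, -0.2, 0.9]
grip_width: 0.0007
```

Call:
send_rows(plan=[[0,-40,0,0,0,0,0],[0,-40,0,0,0,0,0],[0,-20,0,0,0,0,0],[0,0,0,0,0,0,0],[0,0,0,0,0,0,0]])

```text
time_s: 15.25
tool_pos: [0.5544, -0.1062, 0.2245]
tool_rot: [-179.9, -0.1, 92.6]
force: [-0.1, 0.5, 0.5]
grip_width: 0.0001
```

```bash
python3 - <<'E'
from h import *
import cv2
o=env.get_obs();print(o['time_s'],o['tool_pos'],o['force'])
k=env.get_calibration('wrist');a=env.read_camera('wrist');t=env.read_camera('top')
np.savez('w3.npz',a=a,**k)
cv2.imwrite('pics/w3.png',cv2.resize(a[...,::-1],(800,600)));cv2.imwrite('pics/t3.png',cv2.resize(t[100:280,160:480,::-1],(800,450)))
E
```

```text
15.25 [ 0.55435164 -0.1061959   0.22454116] [-0.14554639  0.51090834  0.52774269]
```

View pics/w3.png

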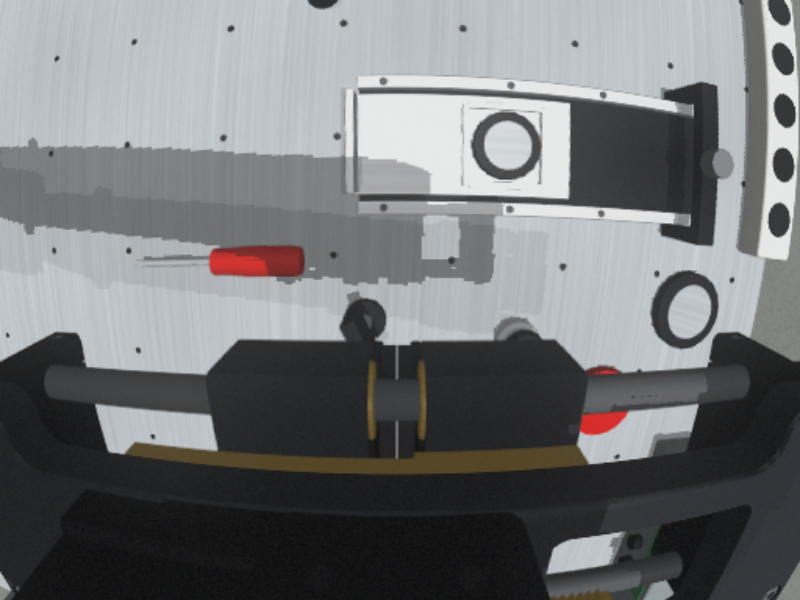

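View pics/t3.png

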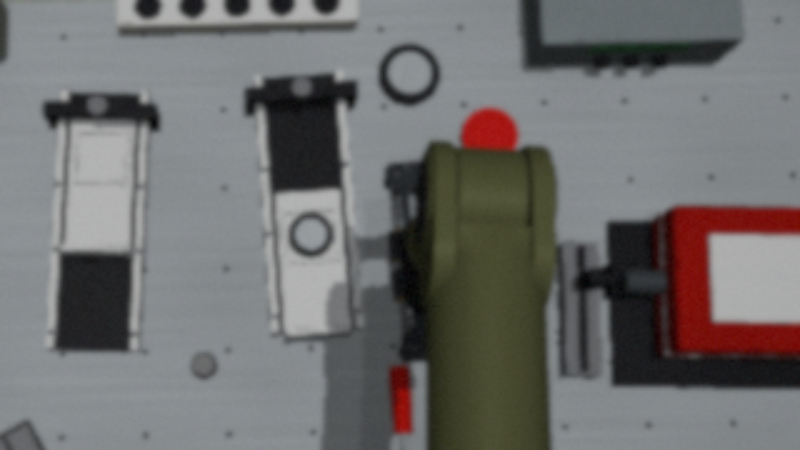

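The wrist view shows the sample in its pocket at (507,145) and the lip's rear top edge at x≈356. In the top view the post and vane stand before the snout at (590,280), the empty tray is home, and nothing else has moved. I'll put numbers on these.

```bash
python3 - <<'E'
from h import *
z=dict(np.load('w3.npz'));z.pop('a')
P=lambda u,v,h:at('wrist',u*.64,v*.64,h,z)[:2]
m=(P(353,90,.058)+P(358,190,.058))/2;s=P(507,145,.034)
h=np.array([.6397,-.004]);print('lip',m,'travel',np.linalg.norm(m-h),'sample',s,np.linalg.norm(s-m))
print('sample travel',np.linalg.norm(s-np.array([.7524,.0018])))
print('post',at('top',160+588/2.5,100+280/2.5,.095))
E
```

```text
lip [ 0.52089343 -0.00823025] travel 0.11888186000740389 sample [ 0.63378185 -0.00335026] 0.11299385066158167
sample travel 0.11872990602352962
post [ 0.56007646 -0.31549294  0.095     ]
```

```bash
python3 -c "
from cell import env
print(env.sign_off(), env.get_obs()['time_s'])"
```

```text
the job is handed in; nothing more can be done
the job is handed in; nothing more can be done
```

The job is done and handed in at about 15.3 s. The shutter was shut first, then the sample's tray was drawn out to its stop.

- **Shutter:** I pushed the post along its track with the closed fingertips until it hit a hard stop, where the force rose from 2 N to about 20 N with no further motion. The finger position puts the shutter at about 0.06 m. The last top picture shows the vane before the snout. Its rough post position (x about 0.56 m) is about 12 mm short of the 0.572 m the fingers imply. I put that down to the blurry picture and trusted the stop.
- **Tray:** I hooked the closed fingertips behind the lip of the right-hand loader's tray, the one carrying the sample, and drew it out to its stop. There the force rose from 2 N to about 13 N with no further motion. The wrist camera gave 0.119 m of travel against the nominal 0.12 m, which is within its accuracy.
- **Sample:** It is still in its pocket, 113 mm behind the lip both before and after the move.
- **Everything else:** In the last pictures the empty tray is home, and everything in view stands where it was. The wash bottle, screw box and post at the left were not checked again. The arm was well clear with the force near zero at hand-in.

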